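# Index the red stand to the next hole

## Robot

A 6-joint arm with a two-finger parallel gripper is mounted at the origin on a cart in front of the work surface, level with it; the furniture and walls round the work are solid. World frame = base frame: x ahead of the robot, y to its left, z up, the work surface at z = 0. Lengths are in m, angles in rad, forces in N, time in s.
With the tool pointing down it reaches from about 0.25 to 0.775 m from the base axis. Payload 4 kg.
Tool frame: the origin (TCP) lies at the very end of the fingers, on their centre line; the grasp point (between the pads) lies 19 mm behind it; z points along the fingers, y is the line along which they close (so a half turn about z gives the same grasp; the last joint's range is limited). The gripper opens to 94 mm and grips with 3 to 60 N. Pads are 16 mm wide; open, the fingers measure 119 mm over their backs; the gripper's body (75 mm by 177 mm) begins 78 mm behind the grasp point.
Start: joints at [-1.291, 0.087, 1.371, -0, 1.684, -0.103], TCP at [0.205, -0.51, 0.206] pointing down, gripper open.
Joint ranges: [-3.1, 3.1], [-0.76, 2.03], [0.27, 2.55], [-1.08, 4.22], [0.17, 2.65], [-2.57, 2.57]. Speed limits (rad/s): [2.79, 2.79, 3.14, 3.14, 3.14, 3.14].

## Interface

Orientations are given as [roll, pitch, yaw] about the fixed x, y, z axes, in that order (R = Rz(yaw) Ry(pitch) Rx(roll)).
In Python, from bench import robot, snapshot, finder gives the robot as it stands.
- The arm moves only by the tool drive_tool, never from a script. Its argument "deltas" is text: rows parted by semicolons, each of 7 numbers parted by spaces: the shift along the tool's x, y, z each as a share of 100 mm, from -1 to 1, then the turn, a rotation vector about the tool's x, y, z each as a share of 90 degrees, from -1 to 1, then the finger opening in mm, from 0 to 94. In form: tx ty tz rx ry rz gripper; .... A call has 1 to 5 rows; each row is the pose to reach, as a shift and turn from the pose commanded when the call began, along the tool's axes at that moment; what a row does not reach only later rows make up. A row lasts 1/10 s, in which the tool goes at most 50 mm and 8.59 degrees, less where a joint would pass 70% of its speed; a pose out of reach is approached as far as the arm can. A call with a number of a shift or a turn outside -1 to 1 is refused whole. A call with a gripper value outside its range is refused whole. The fingers move at their own pace and stop on an object; the grip force is fixed at half the most. Time passes only in rows, so rows that repeat a pose let the fingers close. It gives the time, the measured TCP pose, the force, the opening and the grip force at its end, in the units of the state.
- robot.get_obs(): the state, without advancing time (a new reading comes with each control period).
- snapshot(name): name is "scene" or "top" or "wrist"; returns a dict with "img" (480x640x3 uint8, red, green, blue), "fx", "fy", "cx", "cy" (pixels), "T" (4x4, takes a point from camera to world coordinates); the wrist camera has in their place "hand_eye" (4x4, takes a point from camera to tool coordinates, whose origin is the TCP and whose axes are the flange's). Camera axes: x right, y up, looking along -z (the intrinsics and any distortion apply to the point x, -y, -z); pixel columns grow to the right and rows downward; lengths in m; the calibration is good to about 2 mm. A picture is of the moment at which its call begins: read the wrist's pose just before it. There is no depth.
- robot.close_job(): hands the job in; it is judged then, once.
Trained networks look in the newest picture that a camera, given by its name, has taken for a name from the list of things; names that differ only in an ending like _2 or _b are one class to them, and where a whole thing is asked for, a point or a joint stands for the part that bears it (a point fixed in the world has none). Each returns a list of dicts, best first, with "confidence" (0 to 1); they miss things now and then, are a little off and sometimes report something else, mostly with a low value. They report only what shows in the picture. A call takes as long as a camera call.
- finder.look_for(camera, thing): "xy" ([column, row] in pixels, amid what is visible of it).
- finder.masks_of(camera, thing): "region" (480x640 bool, what is visible of it) and "xy" ([column, row] in pixels, amid what is visible of it).
- finder.landmark_of(camera, thing): "xy" ([column, row] in pixels: a listed point, or the origin of a listed thing).
The state is a dict: "time": time; "joint_positions": joint angles; "qvel": joint speeds; "joint_torque": joint torques, N m; "tool_pos": TCP position; "ee_rot": TCP orientation; "wrist_force": force on the tool from outside, world axes, zero at the start; "wrist_torque": the same for the moment, N m; "width": finger opening in m; "finger_force": force on a finger pad.
Only numpy, scipy, OpenCV 4.12 (cv2) and the standard library are available. Lean on these libraries where they do the work, as an engineer would, in place of code of your own. Each camera call takes 0.05 s, during which the arm holds its last target. There are 200 camera calls.

## Task

On the round index stand with the red knob, pull the red spring plunger straight up until its pin is out of its hole, swing the arm to the neighbouring hole that has the yellow ring, and let the pin snap fully home there, then let go. Leave the stand with the blue knob alone.

Things in the scene. Friction and masses are not known exactly. Their poses are not given: they have to be found in the camera images.
- red_knob (a point): Centre of the red knob on the spring plunger: upright cylinder, 28 mm in diameter, 30 mm tall, at the end of an aluminium swing arm, 85 mm from the pivot. With the pin home this point is 65 mm above the worktop (knob from 50 to 80 mm). Below it: a steel neck 25 mm in diameter, then the arm, 20 mm wide, its eye under the knob 31 mm across, its top 34 mm above the worktop.
- red_plunger (a joint): Lift of the red plunger, m: 0 = home, 0.024 = fully up; it slides only straight up in the arm. A spring pulls it down with 3 N at home, 9 N fully up. Its 20 mm pin has a tapered nose and sits 16 mm deep, so lift it more than 16 mm (18 to 22 is good) before swinging. Let go within 8 mm of a hole's centre it snaps in; let go between holes it stays up at about 0.016.
- red_pivot (a point): On the arm's upright pivot axis, at the top of the grey plate (18 mm above the worktop): centre of the fixed round plate, 216 mm in diameter, with eight 24 mm holes 45 degrees apart on a circle of 85 mm radius. The arm swings easily with the knob about this axis, 100 degrees either way from its first hole. A small dop stands on the hub here, its tip 83 mm above the worktop.
- yellow_hole (a point): Centre of the hole with the yellow ring (37 mm across, 2.5 mm high), at the plate's top, 18 mm above the worktop, 85 mm from the pivot. It is one of the two holes next to the one where the pin starts, 45 degrees to one side or the other; the other neighbour has a white ring.
- blue_knob (a point): Centre of the blue knob of the other, otherwise alike, index stand (65 mm above the worktop), which is to be left as it is.

How it is judged:
On the way:
1. the red plunger is pulled up while still over its first hole, before the arm is swung (value of joint red_plunger above 0.014 m and horizontal distance between red_knob and yellow_hole above 0.058 m), for 0.05 s.
At the end, for the whole second after the job is handed in: The red knob stands over the yellow-ringed hole (within 10 mm, seen from above) and the plunger is fully down, within 3 mm of home (horizontal distance between red_knob and yellow_hole below 0.01 m and value of joint red_plunger below 0.003 m); the robot touches nothing.
It fails at once if the blue knob is moved more than 12 mm (distance of blue_knob from where it was at the start of the episode above 0.012 m).
It also fails if it takes over 35 s, if anything falls off the work surface, if the arm or the gripper's body presses on something with over 40 N, if the wrist force passes 120 N, or if a joint passes its speed limit or range.

## Working session

There is one attempt and no reset: what is moved stays moved. The work goes in short steps, Python scripts to look and compute and a tool call to move; the robot and the scene stay as the last step left them, time stands still between calls to the robot, and variables do not carry over. Pictures are saved under pics/ and viewed, at most 10 in all, crops included, and the job is handed in when it is done.

Besides the shell and the picture viewer there is one more tool, called after ">>>" in YAML: its name, and indented under it one key for each argument. drive_tool: Moves the arm, as the interface text tells. Shift numbers are shares of 100 mm and turn numbers shares of 90 degrees, none past 1 either way. Its arguments: {"type":"object","properties":{"deltas":{"type":"string"}},"required":["deltas"]}

```bash
mkdir -p pics; cat > h.py <<'E'
import numpy as np, cv2
from bench import robot, snapshot, finder
from scipy.spatial.transform import Rotation as R
def ray(s,xy,T=None):
    T=s["T"] if T is None else T
    d=np.array([(xy[0]-s["cx"])/s["fx"],-(xy[1]-s["cy"])/s["fy"],-1.])
    return T[:3,3],T[:3,:3]@d
def atz(s,xy,z,T=None):
    o,d=ray(s,xy,T); return o+d*(z-o[2])/d[2]
def tcpT():
    o=robot.get_obs(); M=np.eye(4); M[:3,:3]=R.from_euler('xyz',o["ee_rot"]).as_matrix(); M[:3,3]=o["tool_pos"]; return M
Z=dict(red_knob=.065,red_pivot=.018,yellow_hole=.018,blue_knob=.065)
E
python3 - <<'E'
from h import *
o=robot.get_obs(); print(o["time"],o["tool_pos"],o["ee_rot"])
for c in("top","scene"):
    s=snapshot(c); print(c,[k for k in s])
    cv2.imwrite(f"pics/{c}0.png",s["img"][:,:,::-1])
    for t in Z:
        for r in finder.landmark_of(c,t)[:2]: print(c,t,np.round(r["xy"]),round(r["confidence"],2),atz(s,r["xy"],Z[t]).round(4))
E
```

```text
0.0 [ 0.2052917  -0.50966651  0.2043178 ] [-3.13942912e+00 -2.59666845e-04  3.82757281e-01]
top ['img', 'fx', 'fy', 'cx', 'cy', 'T']
top red_knob [440. 261.] 0.82 [ 0.5228 -0.1906  0.065 ]
top red_pivot [184. 255.] 0.74 [0.4913 0.2215 0.018 ]
top red_pivot [427. 220.] 0.61 [ 0.6007 -0.1734  0.018 ]
top yellow_hole [467. 252.] 0.78 [ 0.5536 -0.2427  0.018 ]
top blue_knob [180. 253.] 0.61 [0.4867 0.2139 0.065 ]
scene ['img', 'fx', 'fy', 'cx', 'cy', 'T']
scene red_knob [375. 220.] 0.63 [ 0.5227 -0.1965  0.065 ]
scene red_pivot [341. 229.] 0.69 [ 0.6017 -0.1764  0.018 ]
scene blue_knob [257. 322.] 0.91 [0.4844 0.2132 0.065 ]
```

View pics/top0.png

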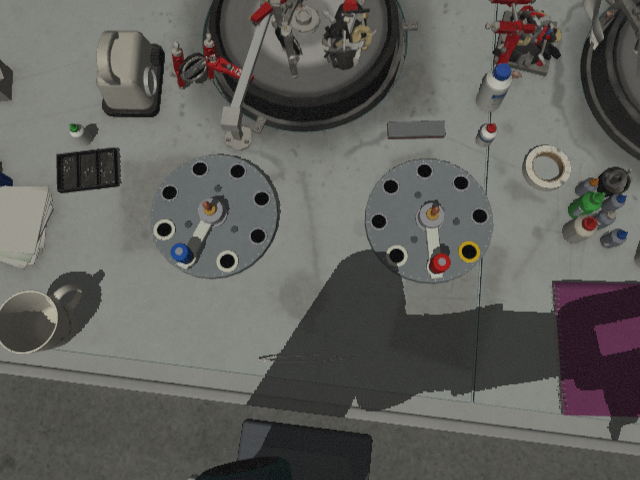

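View pics/scene0.png

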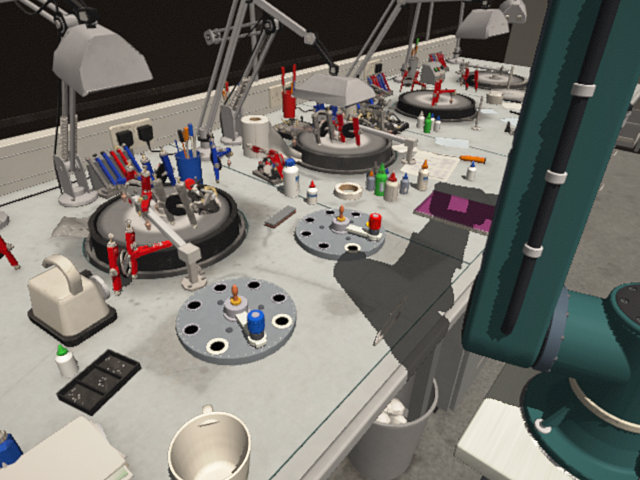

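The top view shows the red stand with its plate centre near (429,218). The red knob is at (440,261), the yellow ring at (469,252) and the white ring at (397,256). The scene view agrees. The measured radius (~82–86 mm) and knob-to-ring chord fit the given sizes. Next I move over the knob.

```bash
cat >> h.py <<'E'
def go(p,yaw=None):
    M=tcpT(); d=M[:3,:3].T@(np.array(p)-M[:3,3])/.1
    o=robot.get_obs(); Rt=M[:3,:3] if yaw is None else R.from_euler('xyz',[np.pi,0,np.radians(yaw)]).as_matrix()
    r=R.from_matrix(M[:3,:3].T@Rt).as_rotvec()/(np.pi/2)
    print("delta",d.round(3),"turn",r.round(3))
E
python3 - <<'E'
from h import *
go([.50,-.20,.2],12)
E
```

```text
delta [ 3.891 -1.777  0.055] turn [ 0.   -0.    0.11]
```

>>> drive_tool:
  deltas: "0.5 -0.22 0 0 0 0 94; 0.98 -0.44 0 0 0 0 94; 0.98 -0.44 0 0 0 0 94"

```text
time: 0.8
tool_pos: [0.2826, -0.4298, 0.206]
ee_rot: [-3.142, -0.002, 0.388]
wrist_force: [-1.1, -0.1, -0.0]
width: 0.094
finger_force: 0.0
```

>>> drive_tool:
  deltas: "0.5 -0.22 0 0 0 0 94; 0.98 -0.44 0 0 0 0 94; 0.98 -0.44 0 0 0 0 94"

```text
time: 1.1
tool_pos: [0.3569, -0.3525, 0.2058]
ee_rot: [3.142, -0.002, 0.388]
wrist_force: [0.3, -0.0, -1.0]
width: 0.0938
finger_force: 0.0
```

>>> drive_tool:
  deltas: "0.5 -0.22 0 0 0 0.05 94; 0.98 -0.44 0 0 0 0.11 94; 0.98 -0.44 0 0 0 0.11 94; 0.98 -0.44 0 0 0 0.11 94"

```text
time: 1.5
tool_pos: [0.4292, -0.2779, 0.2054]
ee_rot: [3.141, 0.001, 0.213]
wrist_force: [0.7, -0.2, -0.5]
width: 0.0944
finger_force: 0.0
```

```bash
cat >> h.py <<'E'
def wrist(name=None,z={}):
    M=tcpT(); s=snapshot("wrist"); T=M@s["hand_eye"]
    if name: cv2.imwrite(f"pics/{name}.png",s["img"][:,:,::-1])
    for t in ("red_knob","red_pivot","yellow_hole"):
        for r in finder.landmark_of("wrist",t)[:2]: print(t,np.round(r["xy"]),round(r["confidence"],2),atz(s,r["xy"],{**Z,**z}[t],T).round(4))
    o=robot.get_obs(); print(o["time"],o["tool_pos"].round(4),o["ee_rot"].round(4),o["wrist_force"].round(1),o["width"])
E
python3 - <<'E'
from h import *
wrist("w1"); go([.523,-.193,.052],12)
E
```

```text
red_knob [229.  94.] 0.97 [ 0.5211 -0.1886  0.065 ]
yellow_hole [306.  76.] 0.95 [ 0.5537 -0.2445  0.018 ]
1.7 [ 0.4278 -0.2795  0.2055] [3.1411e+00 7.0000e-04 2.0790e-01] [ 1.1  0.3 -0.1] 0.09387460165181616
delta [ 1.111 -0.65   1.533] turn [ 0.     0.    -0.001]
```

View pics/w1.png

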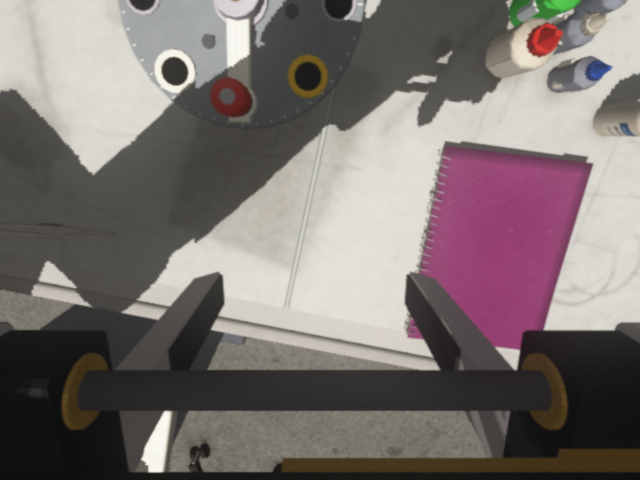

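The wrist view shows the knob at (229,94) and the yellow ring at (308,76). Their separation is 64.7 mm, against an expected 65 mm. I move nearer and look again.

>>> drive_tool:
  deltas: "0.4 -0.3 0.1 0 0 0 94; 0.75 -0.68 0.4 0 0 0 94; 0.75 -0.68 0.4 0 0 0 94; 0.75 -0.68 0.4 0 0 0 94"

```text
time: 2.1
tool_pos: [0.4871, -0.1956, 0.164]
ee_rot: [-3.14, 0.003, 0.211]
wrist_force: [0.7, -0.9, 0.3]
width: 0.094
finger_force: 0.0
```

```bash
python3 - <<'E'
from h import *
wrist(); go([.521,-.189,.052],12)
E
```

```text
red_knob [314. 195.] 0.61 [ 0.52   -0.1888  0.065 ]
red_pivot [322.  85.] 0.69 [ 0.6023 -0.1778  0.018 ]
2.3 [ 0.4878 -0.1977  0.1667] [ 3.1396e+00 -1.2000e-03  2.0780e-01] [ 0.4  0.  -0.8] 0.0940395639490325
delta [ 0.341 -0.019  1.147] turn [ 0.001 -0.001 -0.001]
```

>>> drive_tool:
  deltas: "0.33 -0.02 0.3 0 0 0 94; 0.33 -0.02 0.6 0 0 0 94; 0.33 -0.02 0.6 0 0 0 94"

```text
time: 2.6
tool_pos: [0.5171, -0.1869, 0.1014]
ee_rot: [-3.137, 0.007, 0.209]
wrist_force: [-0.5, 0.6, -0.2]
width: 0.0939
finger_force: 0.0
```

```bash
python3 - <<'E'
from h import *
wrist("w2"); go([.520,-.189,.052],10)
E
```

```text
red_pivot [326. 118.] 0.56 [ 0.6045 -0.1771  0.018 ]
yellow_hole [405. 212.] 0.76 [ 0.554  -0.2461  0.018 ]
2.8 [ 0.5207 -0.1883  0.108 ] [ 3.1389e+00 -3.1000e-03  2.0880e-01] [ 0.1  0.9 -0.5] 0.0941667318903003
delta [-0.01   0.004  0.56 ] turn [ 0.002 -0.002  0.022]
```

View pics/w2.png

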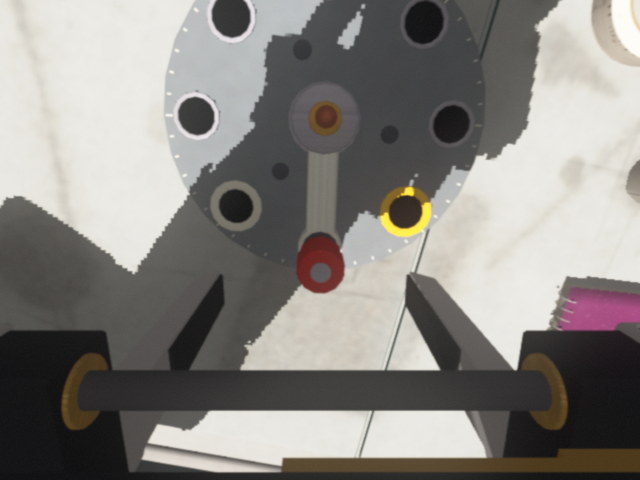

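The knob's top face is at (320,271), centred between the fingers. The dop tip is at about (326,117) and the yellow ring at (405,211). I compute the positions at the correct heights.

```bash
python3 - <<'E'
from h import *
M=tcpT(); s=snapshot("wrist"); T=M@s["hand_eye"]
for n,xy,z in(("knobtop",(320,271),.08),("dop",(326,117),.083),("ring",(405,211),.02)): print(n,atz(s,xy,z,T).round(4))
E
```

```text
knobtop [ 0.521  -0.1927  0.08  ]
dop [ 0.6064 -0.1773  0.083 ]
ring [ 0.5581 -0.2493  0.02  ]
```

>>> drive_tool:
  deltas: "0 0.03 0.3 0 0 0.02 94; 0 0.03 0.56 0 0 0.02 94; 0 0.03 0.56 0 0 0.02 94; 0 0.03 0.56 0 0 0.02 60; 0 0.03 0.56 0 0 0.02 40"

```text
time: 3.35
tool_pos: [0.522, -0.1907, 0.0521]
ee_rot: [3.139, -0.004, 0.179]
wrist_force: [0.1, 0.5, 0.7]
width: 0.0813
finger_force: 0.0
```

>>> drive_tool:
  deltas: "0 0 0 0 0 0 20; 0 0 0 0 0 0 15; 0 0 0 0 0 0 15; 0 0 0 0 0 0 15; 0 0 0 0 0 0 15"

```text
time: 3.85
tool_pos: [0.5205, -0.1899, 0.0495]
ee_rot: [3.142, 0.0, 0.179]
wrist_force: [-0.5, -1.1, 0.2]
width: 0.0415
finger_force: 0.0
```

>>> drive_tool:
  deltas: "0 0 0 0 0 0 10; 0 0 0 0 0 0 10; 0 0 0 0 0 0 10; 0 0 0 0 0 0 10; 0 0 0 0 0 0 10"

```text
time: 4.35
tool_pos: [0.5204, -0.1899, 0.0494]
ee_rot: [-3.142, 0.0, 0.179]
wrist_force: [-0.6, -0.9, -0.3]
width: 0.0278
finger_force: 30.0
```

Gripped at 28 mm, which matches the knob's diameter. Now I lift 20 mm.

>>> drive_tool:
  deltas: "0 0 -0.07 0 0 0 10; 0 0 -0.14 0 0 0 10; 0 0 -0.2 0 0 0 10; 0 0 -0.2 0 0 0 10; 0 0 -0.2 0 0 0 10"

```text
time: 4.85
tool_pos: [0.5203, -0.1897, 0.0688]
ee_rot: [-3.141, 0.001, 0.179]
wrist_force: [1.5, 0.5, -7.2]
width: 0.0272
finger_force: 30.0
```

```bash
python3 - <<'E'
from h import *
wrist("w3",dict(red_knob=.085))
# arc in tool frame: pivot at +0.085 along radial
M=tcpT(); p=M[:3,3]
k=p[:2]; 
for name,c in (("piv",np.array([.6045,-.1765])),):
    u=k-c; print(np.hypot(*u),np.degrees(np.arctan2(u[1],u[0])))
    c=k-u/np.hypot(*u)*.085
    for a in range(5,50,5):
        A=np.radians(a); q=c+np.array([[np.cos(A),-np.sin(A)],[np.sin(A),np.cos(A)]])@(k-c)
        print(a,q.round(4),(M[:3,:3].T@np.r_[q-k,0]/.1).round(3),round(-a/90,3))
E
```

```text
red_knob [313. 302.] 0.89 [ 0.5206 -0.1898  0.085 ]
red_pivot [316. 125.] 0.78 [ 0.6021 -0.1766  0.018 ]
yellow_hole [406. 223.] 0.88 [ 0.5535 -0.2434  0.018 ]
5.05 [ 0.5203 -0.1897  0.0689] [-3.1409e+00  6.0000e-04  1.7860e-01] [ 2.3  1.  -8.3] 0.027461364994826598
0.08524937804552024 -171.11844496090126
5 [ 0.5217 -0.1969] [ 0.001  0.074 -0.   ] -0.056
10 [ 0.5238 -0.204 ] [ 0.009  0.148 -0.   ] -0.111
15 [ 0.5265 -0.211 ] [ 0.024  0.221 -0.   ] -0.167
20 [ 0.5298 -0.2176] [ 0.044  0.292 -0.   ] -0.222
25 [ 0.5337 -0.2239] [ 0.071  0.361 -0.   ] -0.278
30 [ 0.5381 -0.2299] [ 0.104  0.428 -0.   ] -0.333
35 [ 0.543  -0.2355] [ 0.142  0.491 -0.   ] -0.389
40 [ 0.5484 -0.2406] [ 0.186  0.551 -0.   ] -0.444
45 [ 0.5541 -0.2452] [ 0.235  0.607 -0.001] -0.5
```

View pics/w3.png

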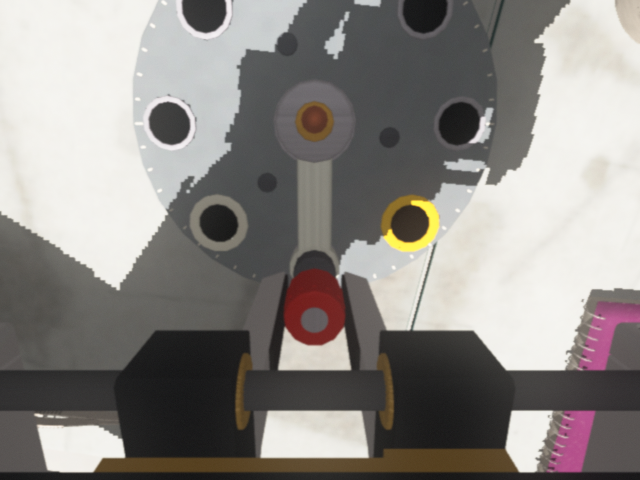

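The plunger is up: −8 N matches about 19–20 mm of lift, and the picture shows the neck exposed. The predicted 45° end point (0.554, −0.245) matches the yellow hole. Next I swing along the arc, checking force halfway.

>>> drive_tool:
  deltas: "0 0.074 0 0 0 -0.056 10; 0.01 0.148 0 0 0 -0.111 10; 0.024 0.221 0 0 0 -0.167 10; 0.044 0.292 0 0 0 -0.222 10; 0.071 0.361 0 0 0 -0.278 10"

```text
time: 5.55
tool_pos: [0.5344, -0.2233, 0.0691]
ee_rot: [-3.14, -0.002, 0.619]
wrist_force: [4.7, 2.2, -7.8]
width: 0.0273
finger_force: 30.0
```

```bash
python3 - <<'E'
from h import *
wrist(None,dict(red_knob=.085)); 
for a in (30,35,40,45): 
  print(a); go(np.r_[{30:[.5381,-.2299],35:[.5430,-.2355],40:[.5484,-.2406],45:[.5541,-.2452]}[a],.0689],np.degrees(.1786)+a)
E
```

```text
red_knob [314. 302.] 0.8 [ 0.5345 -0.224   0.085 ]
red_pivot [315. 123.] 0.88 [ 0.6031 -0.1759  0.018 ]
yellow_hole [361. 251.] 0.86 [ 0.5559 -0.2461  0.018 ]
5.75 [ 0.5343 -0.2231  0.0691] [-3.1403e+00 -1.5000e-03  6.1410e-01] [ 3.9  2.4 -8.3] 0.02726341378684391
30
delta [-0.008  0.077  0.002] turn [-0.001 -0.001 -0.056]
35
delta [0.    0.151 0.002] turn [-0.001 -0.001 -0.112]
40
delta [0.015 0.224 0.002] turn [-0.001 -0.001 -0.167]
45
delta [0.035 0.295 0.002] turn [-0.001 -0.001 -0.223]
```

>>> drive_tool:
  deltas: "0 0.075 0 0 0 -0.056 10; 0.008 0.15 0 0 0 -0.112 10; 0.022 0.223 0 0 0 -0.167 10; 0.042 0.293 0 0 0 -0.222 10; 0.042 0.293 0 0 0 -0.222 10"

```text
time: 6.25
tool_pos: [0.5549, -0.2436, 0.0688]
ee_rot: [-3.139, -0.003, 0.965]
wrist_force: [3.5, 5.6, -8.6]
width: 0.0272
finger_force: 30.0
```

```bash
python3 - <<'E'
from h import *
wrist("w4",dict(red_knob=.085))
M=tcpT();u=M[:2,3]-np.array([.6035,-.1763]);print(np.hypot(*u),np.degrees(np.arctan2(u[1],u[0])))
E
```

```text
6.45 [ 0.5546 -0.2434  0.0689] [-3.1397 -0.0032  0.9634] [ 4.3  3.9 -8.4] 0.027377684657208797
0.08303602166956478 -126.06492564189138
```

View pics/w4.png

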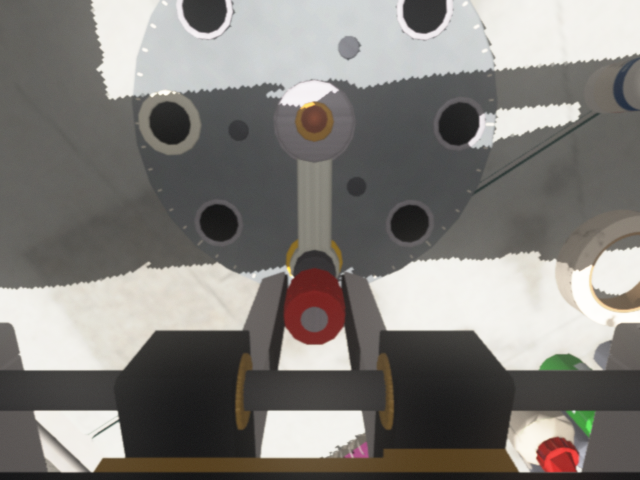

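The arm now lies centrally over the yellow ring, which shows evenly on both sides of the eye at (288–341, 258), and the other holes are symmetric. I lower and release.

>>> drive_tool:
  deltas: "0 0 0.05 0 0 0 10; 0 0 0.1 0 0 0 10; 0 0 0.15 0 0 0 10; 0 0 0.19 0 0 0 10; 0 0 0.19 0 0 0 10"

```text
time: 6.95
tool_pos: [0.5548, -0.2436, 0.0508]
ee_rot: [-3.141, -0.003, 0.963]
wrist_force: [3.9, 5.5, -3.3]
width: 0.027
finger_force: 30.0
```

>>> drive_tool:
  deltas: "0 0 0 0 0 0 50; 0 0 0 0 0 0 94; 0 0 0 0 0 0 94; 0 0 0 0 0 0 94; 0 0 0 0 0 0 94"

```text
time: 7.45
tool_pos: [0.5543, -0.2461, 0.051]
ee_rot: [3.141, 0.0, 0.964]
wrist_force: [0.4, -0.3, 0.1]
width: 0.0636
finger_force: 0.0
```

>>> drive_tool:
  deltas: "0 0 0 0 0 0 94; 0 0 0 0 0 0 94; 0 0 0 0 0 0 94; 0 0 -0.2 0 0 0 94; 0 0 -0.5 0 0 0 94"

```text
time: 7.95
tool_pos: [0.5525, -0.2448, 0.0981]
ee_rot: [-3.135, 0.001, 0.964]
wrist_force: [1.1, 0.2, -0.1]
width: 0.0941
finger_force: 0.0
```

>>> drive_tool:
  deltas: "-0.2 0 -0.4 0 0 0 94; -0.6 0 -0.6 0 0 0 94; -0.7 0 -0.8 0 0 0 94; -0.7 0 -0.8 0 0 0 94; -0.7 0 -0.8 0 0 0 94"

```text
time: 8.45
tool_pos: [0.5145, -0.303, 0.1803]
ee_rot: [3.141, -0.001, 0.964]
wrist_force: [0.5, 0.7, -0.4]
width: 0.094
finger_force: 0.0
```

```bash
python3 - <<'E'
from h import *
wrist("w5")
s=snapshot("scene"); im=s["img"][170:270,280:420,::-1]; cv2.imwrite("pics/s5.png",cv2.resize(im,None,fx=5,fy=5))
for t in("red_knob","blue_knob"):
  for r in finder.landmark_of("scene",t)[:1]: print(t,r["xy"],[atz(s,r["xy"],z).round(4) for z in(.065,.081)])
E
```

```text
red_knob [310. 142.] 0.62 [ 0.5531 -0.2429  0.065 ]
red_pivot [312.  35.] 0.72 [ 0.6033 -0.1737  0.018 ]
8.65 [ 0.5141 -0.3019  0.1784] [-3.1381e+00 -2.0000e-04  9.6530e-01] [0.9 0.5 0.7] 0.09383869507221392
red_knob [373.5, 206.7] [array([ 0.561 , -0.2474,  0.065 ]), array([ 0.5454, -0.2212,  0.081 ])]
blue_knob [258.3, 323.4] [array([0.4803, 0.2138, 0.065 ]), array([0.4673, 0.2253, 0.081 ])]
```

View pics/w5.png

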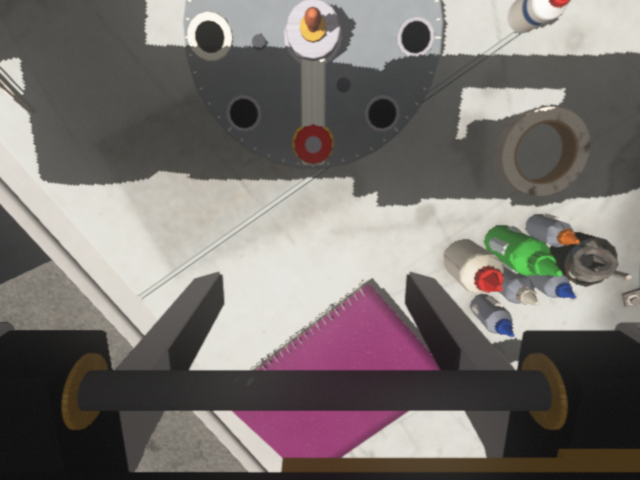

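View pics/s5.png

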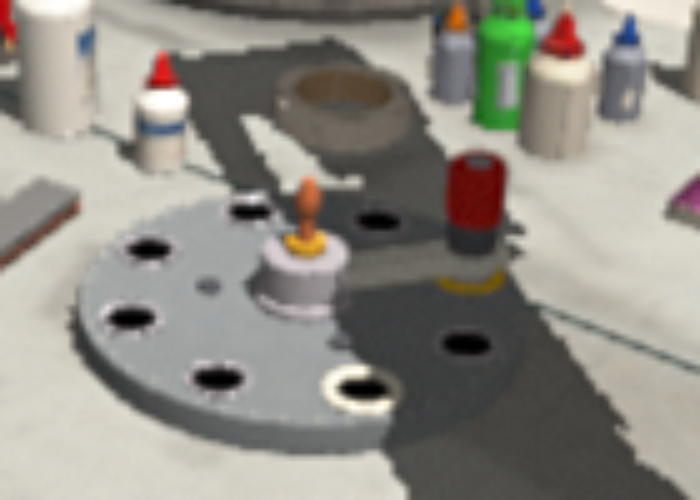

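The wrist view shows the knob centred at (313,145) over the yellow ring. In the scene crop the neck under the knob is short (about 22 px against a 73 px knob), so the plunger is home; if it were still up, the neck would be about as tall as the knob. The robot is clear, so I hand the job in.

```bash
python3 -c "
from bench import robot
print(robot.close_job())"
```

```text
the job is handed in; nothing more can be done
None
```

I lifted the red plunger about 20 mm over its first hole, swung it 45° to the yellow-ringed hole and let it go. The last pictures show the pin home there and the gripper clear. The blue stand was not touched, and the job was handed in at about 8.7 s; no verdict was returned.

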